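# Find the proud rest button by touch and press it level

### The arm

A 7-joint arm with a two-finger parallel gripper is mounted at the origin on a cart in front of the work surface, level with it; the furniture and walls round the work are solid. World frame = base frame: x ahead of the robot, y to its left, z up, the work surface at z = 0. Lengths are in mm, angles in rad, forces in N, time in s.
With the tool pointing down it reaches from about 400 to 925 mm from the base axis. Payload 5.6 kg.
Tool frame: the origin (TCP) lies at the very end of the fingers, on their centre line; the grasp point (between the pads) lies 19 mm behind it (r.grip_depth is the distance from the TCP to the grasp point, in mm); z points along the fingers, y is the direction in which the jaws open and shut (so a half turn about z gives the same grasp; the last joint's range is limited). The gripper opens to 85 mm and grips with 20 to 120 N. Pads are 22 mm wide; open, the fingers measure 114 mm over their backs; the gripper's body (76 mm by 85 mm) begins 54 mm behind the grasp point. The pads swing forward as they close: fully open they stand 13 mm farther back than shut.
Start: joints at [1.305, 0.468, -0.012, 1.603, 0.006, 1.071, -0.056], TCP at [143.582, -633.95, 231.29] pointing down, gripper open.
Joint ranges: [-2.53, 2.53], [-0.31, 2.02], [-1.57, 1.55], [0.28, 2.44], [-1.29, 4.43], [0.15, 1.84], [-2.92, 2.92]. Speed limits (rad/s): [2.57, 2.57, 3.14, 3.14, 3.14, 3.14, 3.14].

### API

Orientations are given as a unit quaternion [w, x, y, z].
In Python, from plant import r gives the robot as it stands.
- The arm moves only by the tool jog_arm, never from a script. Its argument "motion" is a list of rows, each a list of 3 entries, a list of its own where there are three numbers: the opening, from 0 (shut) to 1 (fully open), then the shift along the world's x, y, z in units of 25 mm (1.0 is 25 mm), then the turn about the world's z in units of 8 degrees (1.0 is 8 degrees). In form: [[jaw, [x, y, z], twist], ...]. A call has 1 to 20 rows; each row is the pose to reach, as a shift and turn from the pose commanded when the call began; what a row does not reach only later rows make up. A row lasts 1/10 s, in which the tool goes at most 50 mm and 8.59 degrees, less where a joint would pass 70% of its speed; a pose out of reach is approached as far as the arm can. A call with a gripper value outside its range is refused whole. The fingers move at their own pace and stop on an object; "force" is the grip in N (left out, the last holds). Time passes only in rows, so rows that repeat a pose let the fingers close. It gives the time, the measured TCP pose, the force and the opening at its end, in the units of the state.
- r.sense(): the state, without advancing time (a new reading comes with each control period).
- r.grab_frame(name): name is "scene" or "side" or "wrist"; returns a dict with "image" (400x640x3 uint8, red, green, blue), "camera_matrix" (3x3 intrinsics, pixels), "R" (3x3) and "t" (3): a world point X has camera coordinates R X + t; the wrist camera has in their place "mount" (4x4, takes a point from camera to tool coordinates, whose origin is the TCP and whose axes are the flange's). Camera axes: x right, y down, z forward; pixel columns grow to the right and rows downward; lengths in mm; the calibration is good to about 2 mm. A picture is of the moment at which its call begins: read the wrist's pose just before it. There is no depth.
- r.finish_job(): hands the job in, once; it reports no verdict.
The state is a dict: "clock": time; "qpos": joint angles; "qvel": joint speeds; "joint_torque": joint torques, N m; "tcp_pos": TCP position; "eef_rot": TCP orientation; "wrist_force": force on the tool from outside, world axes, zero at the start; "moment": the same for the moment, N m; "grip_width": finger opening in mm.
Only numpy, scipy, OpenCV 4.12 (cv2) and the standard library are available. Lean on these libraries where they do the work, as an engineer would, in place of code of your own. Each camera call takes 0.05 s, during which the arm holds its last target.

### The job

One of the four steel rest buttons on the aluminium plate stands a few millimetres prouder than the other three. Take the blue touch probe out of its stand, feel the height of the buttons with its red tip to find the proud one, and press that one down with the probe until it is level with the others, without pushing the good buttons down or leaning hard on the plate. Then put the probe back upright in its stand and leave the other things on the bench alone.

Things in the scene. Friction and masses are not known exactly. Their poses are not given: they have to be found in the camera images.
- plate: Fixed square aluminium plate, 134 x 134 mm, its top face 30 mm above the bench. Origin at the centre of its underside, z up, x and y along its edges. At place_1 to place_4 it carries identical round steel buttons. Three have their tops level, about 10 mm above the plate's top face; the fourth stands 3 to 4.5 mm prouder, at any of the places. Button heights are not measured.
- place_1 (a point): Centre of a button place, on the plate's top face (plate x -42, y +42 mm, 30 mm above the bench). Button: 22 mm in diameter, flat top, in a brass sleeve 29 mm across.
- place_2 (a point): Button place as place_1, at plate x -42, y -42 mm. Every button is held by friction: it stays put under less than about 10 N, slides down steadily at about 11 N or a little more, stays where it is left and does not spring back.
- place_3 (a point): Button place as place_1, at plate x +42, y +42 mm. No stop marks the level height: a button can be pushed as far as 7 mm below it.
- place_4 (a point): Button place as place_1, at plate x +42, y -42 mm.
- probe: Loose touch probe, about 0.2 kg, upright, tip down. Origin on the axis under a steel flange 44 mm wide, 6 mm thick. Above it the blue round handle to grasp, 25 mm in diameter, from 6 to 84 mm above the origin. Below: a dark stem 21 mm wide down to -30 mm, a brass stylus, and a round red tip 8 mm wide, the point probe_tip gives its nominal place.
- stand: Fixed stand, grey round foot 84 mm in diameter with a black flared cup. Origin at the centre of its underside. The cup's rim is 72 mm above the bench, 43 mm in outer diameter; its hole is 27 mm in diameter, flaring to 33 mm at the rim, 55 mm deep. The probe stands in it with the flange resting on the rim.
- stand_mouth (a point): Centre of the stand's rim, 72 mm above the bench; the probe's origin lies here when it is home.
- beaker: Clear plastic beaker, 55 mm wide, 70 mm high; bystander.
- timer: Grey kitchen-style timer, 62 x 62 x 18 mm; bystander.
- septa_tin: Round white tin with a blue top disc, 64 mm wide, 30 mm high; bystander.
- vial_03: Brown glass vial with a white cap, 27 mm wide, 98 mm high; bystander.
- tape_roll: Roll of cream masking tape lying flat, 75 mm wide, 19 mm high; bystander.
- caliper: Steel caliper lying flat, 56 x 190 x 11 mm; bystander.
- mouse: Black computer mouse, 110 x 60 x 39 mm; bystander.
- probe_tip (a point): Nominal lowest point of the red tip, 49 mm below the probe's origin; the true one lies up to 4 mm higher or lower (set by hand, not measured, does not slip in use). The tip is sprung: it gives way upward by up to 6 mm, beginning at about 1.2 N and reaching about 4.8 N, then it is hard against its stop.

How it is judged:
By the outcome, as a careful person would: the job done as asked, in the order asked, and still so for the second after the job is handed in, with the robot touching nothing.
It also fails if it takes over 70 s, if anything falls off the work surface, if the arm or the gripper's body presses on something with over 40 N, if the wrist force passes 120 N, or if a joint passes its speed limit or range.

## Working session

There is one attempt and no reset: what is moved stays moved. The work goes in short steps, Python scripts to look and compute and a tool call to move; the robot and the scene stay as the last step left them, time stands still between calls to the robot, and variables do not carry over. Pictures are saved under pics/ and viewed, and the job is handed in when it is done.

Besides the shell and the picture viewer there is one more tool, called after ">>>" as name(argument=value, ...) on one line, values as JSON. jog_arm: Moves the arm, as the interface text tells. Its arguments: {"type":"object","properties":{"motion":{"type":"array","items":{"type":"array"}},"force":{"type":"number"}},"required":["motion"]}

```bash
ls; mkdir -p pics
python3 - <<'E'
from plant import r
import cv2
s=r.sense(); print(s)
for n in ("scene","side","wrist"):
    f=r.grab_frame(n); cv2.imwrite(f"pics/{n}0.png",f["image"][:,:,::-1])
    print(n,f["camera_matrix"].tolist(),{k:f[k].tolist() for k in("R","t","mount") if k in f})
E
```

```text
pics
{'clock': 0.0, 'qpos': array([ 1.30500319,  0.46839698, -0.01160512,  1.6036461 ,  0.00601533,
        1.0713968 , -0.05630186]), 'qvel': array([ 1.37781612e-04,  7.92487511e-05,  5.83780542e-04, -3.09345724e-03,
        1.84110446e-03,  1.18689498e-04,  1.39844208e-04]), 'joint_torque': array([ 1.92814018e-04, -5.32371426e+01,  2.14668014e-02, -2.51294374e+01,
        1.14527758e-02,  7.63289194e-03,  9.43618943e-06]), 'tcp_pos': array([ 143.42433593, -633.39469869,  230.31618414]), 'eef_rot': array([-8.90545808e-04,  9.93804537e-01,  1.11138297e-01, -1.69155166e-04]), 'wrist_force': array([-0.53904691,  0.45209792, -0.12173696]), 'moment': array([-0.04547222,  0.03143832, -0.0264958 ]), 'grip_width': 85.62547249987144}
scene [[478.6726753011801, 0.0, 320.1877681894872], [0.0, 478.6726753011801, 200.02643024745115], [0.0, 0.0, 1.0]] {'R': [[-0.8689524848364518, -0.4948320709115872, 0.007924688883846363], [-0.3657323610683766, 0.6312937915388955, -0.6838917961430715], [0.33340878687267156, -0.5971677907940075, -0.7295404104463975]], 't': [393.1772570295199, 253.19297904471776, 1482.4763081537465]}
side [[382.87581365157547, 0.0, 324.90559607303294], [0.0, 382.87581365157547, 203.36950644654326], [0.0, 0.0, 1.0]] {'R': [[0.9998559889141815, -0.016959585048328334, -0.0006114797070340394], [-0.011735369327481543, -0.6649349423327703, -0.7468090810720386], [0.012258977901570833, 0.7467087082255728, -0.6650382113239095]], 't': [-501.5045955710833, 22.321298944227316, 1424.0751057276218]}
wrist [[336.3893474713708, 0.0, 316.0813845152527], [0.0, 336.3893474713708, 193.8189455242932], [0.0, 0.0, 1.0]] {'mount': [[-0.00022415232826884804, -0.9449509416210249, -0.32721196140311076, 84.68493311551406], [0.9999999671732134, -0.00017119475361512031, -0.00019064607850536778, -1.0818073643051873], [0.0001241342202875744, -0.327211993395556, 0.9449509489750253, -142.22696862820638], [0.0, 0.0, 0.0, 1.0]]}
```

View pics/scene0.png

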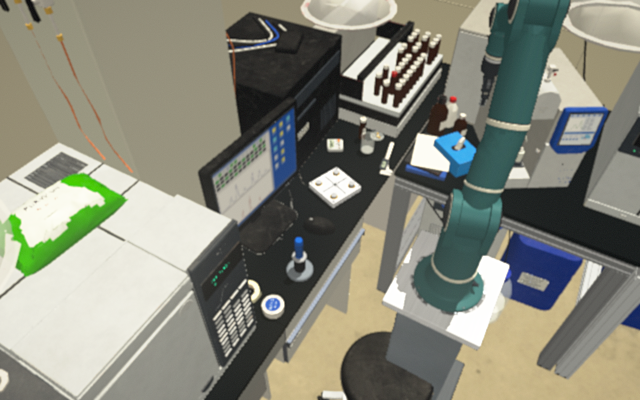

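View pics/side0.png

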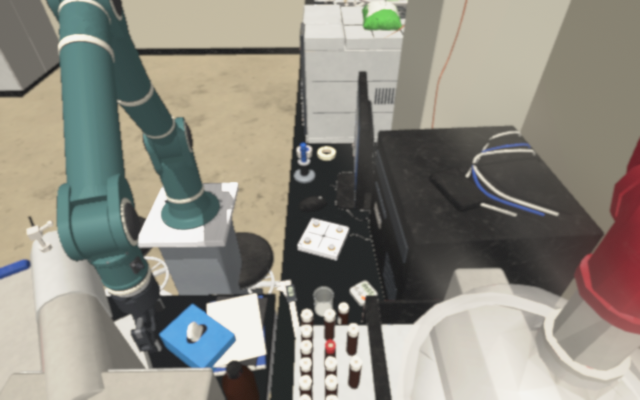

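View pics/wrist0.png

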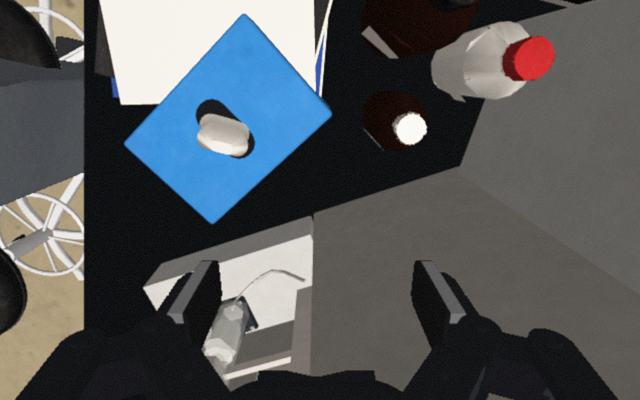

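The scene view shows the probe in its stand at about (299,255) and the plate at about (334,186). The side view shows them at (304,160) and (324,238). I'll measure both.

```bash
cat > h.py <<'E'
import numpy as np, cv2
from scipy.spatial.transform import Rotation as Ro
def cam(f,s=None):
    if "R" in f and f["R"] is not None:
        R=f["R"];t=f["t"]; return f["camera_matrix"],R,t
    M=f["mount"]; w,x,y,z=s["eef_rot"]; Rt=Ro.from_quat([x,y,z,w]).as_matrix()
    Rc=Rt@M[:3,:3]; c=Rt@M[:3,3]+s["tcp_pos"]
    return f["camera_matrix"],Rc.T,-Rc.T@c
def ray(c,px):
    K,R,t=c; d=R.T@np.linalg.inv(K)@np.array([px[0],px[1],1.]); return -R.T@t,d/np.linalg.norm(d)
def onz(c,px,z):
    o,d=ray(c,px); return o+d*(z-o[2])/d[2]
def tri(l):
    A=np.zeros((3,3));b=np.zeros(3)
    rs=[ray(c,p) for c,p in l]
    for o,d in rs:
        P=np.eye(3)-np.outer(d,d);A+=P;b+=P@o
    X=np.linalg.solve(A,b)
    return X,[np.linalg.norm((np.eye(3)-np.outer(d,d))@(X-o)) for o,d in rs]
def proj(c,X):
    K,R,t=c; p=K@(R@np.asarray(X,float)+t); return p[:2]/p[2]
E
python3 - <<'E'
from h import *
from plant import r
fs=r.grab_frame("scene");fd=r.grab_frame("side")
cs=cam(fs);cd=cam(fd)
for n,f,(x0,x1,y0,y1) in (("scene",fs,(240,400,140,330)),("side",fd,(270,400,130,300))):
    im=f["image"][y0:y1,x0:x1].copy()
    hsv=cv2.cvtColor(im,cv2.COLOR_RGB2HSV)
    m=cv2.inRange(hsv,(100,120,60),(125,255,255))
    k,_,st,ce=cv2.connectedComponentsWithStats(m)
    print(n,[(s.tolist(),(c+[x0,y0]).round(1).tolist()) for s,c in zip(st[1:],ce[1:]) if s[4]>15], x0,y0)
    cv2.imwrite(f"pics/{n}_crop.png",cv2.resize(im[:,:,::-1],None,fx=3.1,fy=3.1,interpolation=cv2.INTER_CUBIC))
print(onz(cs,(334,186),30),onz(cd,(324,238),30), tri([(cs,(334,186)),(cd,(324,238))]))
print(tri([(cs,(298,238)),(cd,(304,146))]))
E
```

```text
scene [([31, 0, 25, 49, 799], [283.5, 160.3]), ([54, 96, 10, 22, 164], [298.3, 245.8]), ([26, 159, 14, 11, 91], [272.3, 303.9])] 240 140
side [([30, 12, 7, 19, 77], [303.0, 149.8])] 270 130
[ 489.48040417 -164.93914881   30.        ] [ 495.49076742 -182.1879732    30.        ] (array([ 494.76375296, -173.50795399,   20.32422772]), [np.float64(0.8877716660108772), np.float64(0.8877716660108164)])
(array([424.01871525, 185.1847615 , 152.18303191]), [np.float64(0.7661494115050274), np.float64(0.7661494115049701)])
```

View pics/scene_crop.png

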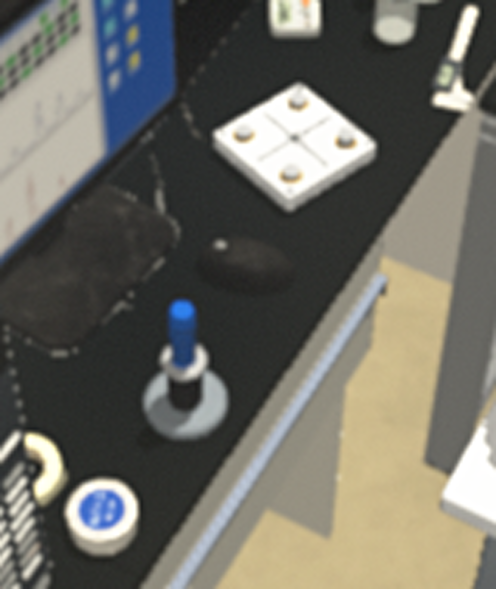

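View pics/side_crop.png

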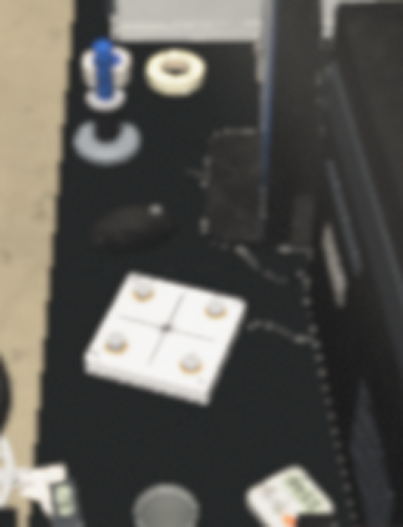

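>>> jog_arm(motion=[[1, [0, 0, 2], 0], [1, [0, 0, 4], 0], [1, [0, 0, 6], 0], [1, [1.4, 1.8, 6.8], 0], [1, [2.8, 3.6, 6.8], 0], [1, [4.2, 5.4, 6.8], 0], [1, [5.6, 7.2, 6.8], 0], [1, [7, 9, 6.8], 0], [1, [8.4, 10.8, 6.8], 0], [1, [9.8, 12.6, 6.8], 0], [1, [11.2, 14.4, 6.8], 0], [1, [12.6, 16.4, 6.8], 0], [1, [14, 18.4, 6.8], 0], [1, [14, 18.4, 6.8], 0], [1, [14, 18.4, 6.8], 0], [1, [14, 18.4, 6.8], 0]])

```text
clock: 1.85
tcp_pos: [495.8, -168.7, 401.3]
eef_rot: [-0.001, 0.993, 0.116, 0.001]
wrist_force: [-0.2, -0.4, 0.5]
grip_width: 85.4
```

Run:
```python
from h import *
from plant import r
s=r.sense();f=r.grab_frame("wrist");cv2.imwrite("pics/w1.png",f["image"][:,:,::-1]);np.save("w1.npy",dict(s=s,f=f),allow_pickle=True)
print(s["clock"],s["tcp_pos"],s["eef_rot"],s["wrist_force"],s["qvel"].round(3))
```

```text
1.85 [ 495.77739811 -168.65005673  401.32382536] [-9.59706634e-04  9.93298393e-01  1.15572326e-01  6.47803515e-04] [-0.18664973 -0.36746963  0.48665408] [ 0.048 -0.013  0.076  0.015  0.03   0.011  0.047]
```

View pics/w1.png

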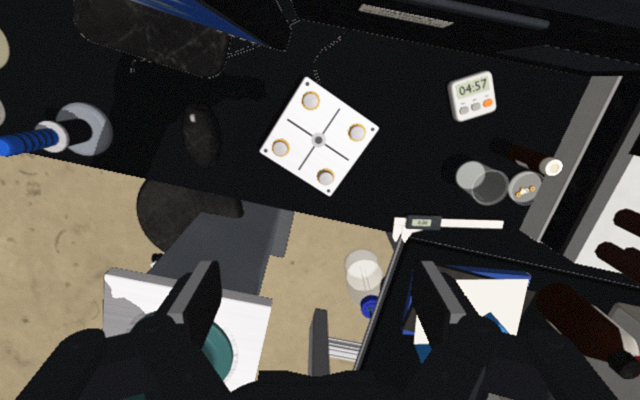

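Run:
```python
from h import *
from plant import r
fs=r.grab_frame("scene");fd=r.grab_frame("side");cv2.imwrite("pics/s1.png",fs["image"][:,:,::-1])
d=np.load("w1.npy",allow_pickle=True).item();cw=cam(d["f"],d["s"])
cs=cam(fs);cd=cam(fd)
print(tri([(cs,(297,100)),(cw,(262,45))]),tri([(cs,(297,100)),(cd,(363,72))]),tri([(cs,(297,100)),(cd,(372,180))]))
im=d["f"]["image"]
# plate mask
g=cv2.cvtColor(im,cv2.COLOR_RGB2GRAY);m=(g>170).astype(np.uint8);
m[:, :230]=0;m[:,400:]=0;m[205:]=0;m[:60]=0
cn=max(cv2.findContours(m,cv2.RETR_EXTERNAL,cv2.CHAIN_APPROX_NONE)[0],key=cv2.contourArea)
b=cv2.boxPoints(cv2.minAreaRect(cn));print(b)
P=[onz(cw,p,30) for p in b];print(np.round(P,1),np.mean(P,0),[np.linalg.norm(P[i]-P[i-1]) for i in range(4)])
print("cross",onz(cw,(318.5,140.5),30))
for p in((311,100),(357,132),(280,148),(326,177)):print(p,onz(cw,p,40))
# probe with three
print(tri([(cs,(298,238)),(cd,(304,146)),(cw,(4,145))]))
```

```text
(array([ 593.92853959, -118.31306003,  389.78353015]), [np.float64(9.819843080203096), np.float64(9.819843080203047)]) (array([573.43082096,  -6.68740789, 498.02352915]), [np.float64(42.79061458009446), np.float64(42.79061458009462)]) (array([ 646.12565255, -209.98107424,  305.83664535]), [np.float64(18.064417253938398), np.float64(18.06441725393815)])
[[256.53845 149.6923 ]
 [305.61536  76.07691]
 [379.92303 125.61537]
 [330.84613 199.23077]]
[[ 454.4  -82.    30. ]
 [ 576.6 -132.3   30. ]
 [ 533.4 -256.9   30. ]
 [ 401.8 -213.6   30. ]] [ 491.52546336 -171.17624688   30.        ] [np.float64(141.7108204025989), np.float64(132.13237658908676), np.float64(131.89644704080155), np.float64(138.6047426975335)]
cross [ 490.219416   -171.90022644   30.        ]
(311, 100) [ 546.52856715 -147.30085569   40.        ]
(357, 132) [ 517.44173733 -224.29818303   40.        ]
(280, 148) [ 467.47290561 -117.3869581    40.        ]
(326, 177) [ 439.16714298 -196.00945795   40.        ]
(array([423.2060913 , 187.00265684, 153.96168725]), [np.float64(1.0174977303042323), np.float64(2.6852035585912737), np.float64(2.6515058979174655)])
```

>>> jog_arm(motion=[[1, [-1.4, 1, 0], 0], [1, [-2.9, 2.4, 0], 0], [1, [-2.9, 4.2, 0], 0], [1, [-2.9, 6, -0.6], 0], [1, [-2.9, 7.8, -1.2], 0], [1, [-2.9, 9.4, -2], 0], [1, [-2.9, 10.8, -2], 0], [1, [-2.9, 10.8, -2], 0], [1, [-2.9, 10.8, -2], 0], [1, [-2.9, 10.8, -2], 0]])

```text
clock: 3.0
tcp_pos: [421.4, 94.0, 351.4]
eef_rot: [0.0, 0.994, 0.109, 0.0]
wrist_force: [1.1, -0.3, -0.1]
grip_width: 85.2
```

Run:
```python
from h import *
from plant import r
s=r.sense();f=r.grab_frame("wrist");cv2.imwrite("pics/w2.png",f["image"][:,:,::-1]);np.save("w2.npy",dict(s=s,f=f),allow_pickle=True)
print(s["clock"],s["tcp_pos"],s["eef_rot"],s["wrist_force"],s["qpos"].round(3),s["qvel"].round(3))
```

```text
3.0 [421.44376115  94.00104449 351.37217721] [3.42347548e-04 9.94006477e-01 1.09320648e-01 5.77107704e-05] [ 1.10676458 -0.34017531 -0.14437777] [ 0.416  0.014 -0.705  1.91   0.011  1.221 -1.645] [ 0.003 -0.001  0.    -0.001 -0.003  0.    -0.004]
```

View pics/w2.png

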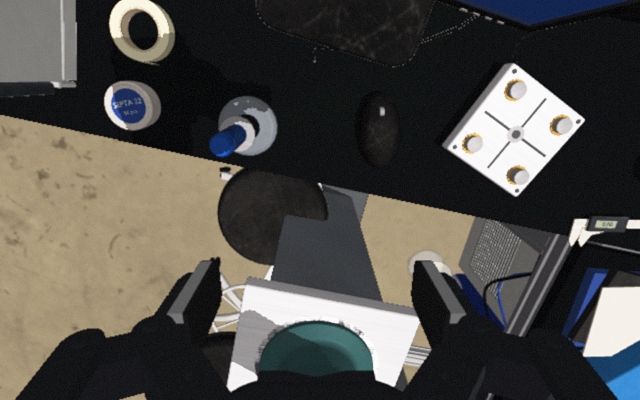

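Run:
```python
from h import *
d1=np.load("w1.npy",allow_pickle=True).item();d2=np.load("w2.npy",allow_pickle=True).item()
for n,d,(x,y,w,h) in(("a",d1,(0,80,130,100)),("b",d2,(190,80,100,90)),("c",d2,(430,50,170,160)),("d",d1,(250,65,140,140))):
    k=4 if n in "ab" else 3.5
    cv2.imwrite(f"pics/c{n}.png",cv2.resize(d["f"]["image"][y:y+h,x:x+w,::-1],None,fx=k,fy=k,interpolation=cv2.INTER_CUBIC))
a=cv2.imread("pics/ca.png");b=cv2.imread("pics/cb.png");c=np.zeros((400,920,3),np.uint8);c[:400,:520]=a;c[:360,520:]=b
cv2.imwrite("pics/ab.png",cv2.resize(c,None,fx=.86,fy=.86))
```

```text
(no output)
```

View pics/ab.png

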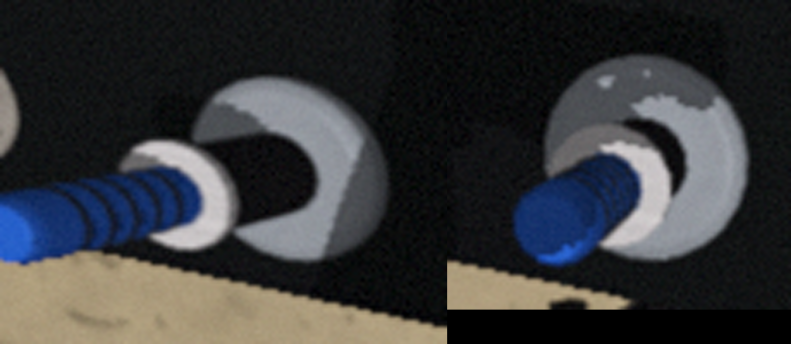

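View pics/cc.png

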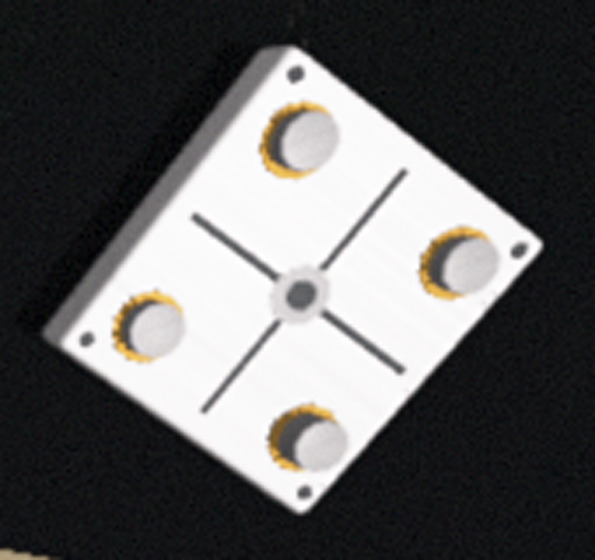

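View pics/cd.png

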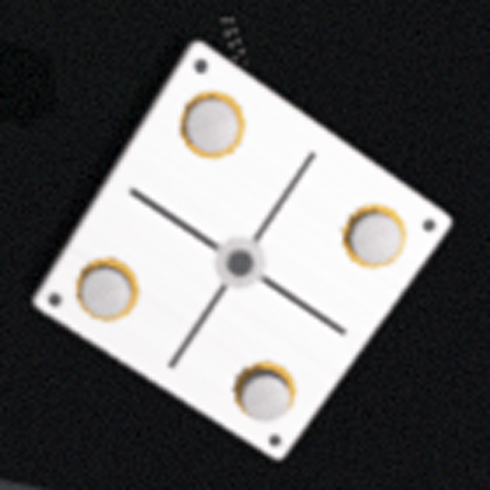

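Run:
```python
from h import *
d1=np.load("w1.npy",allow_pickle=True).item();d2=np.load("w2.npy",allow_pickle=True).item()
from plant import r
cs=cam(r.grab_frame("scene"));cd=cam(r.grab_frame("side"))
c1=cam(d1["f"],d1["s"]);c2=cam(d2["f"],d2["s"])
print("foot",tri([(c1,(84.3,129.4)),(c2,(247.8,125.6))]),onz(c1,(84.3,129.4),8),onz(c2,(247.8,125.6),8))
print("flange",tri([(c1,(52,136.7)),(c2,(237.7,134.4))]),onz(c2,(237.7,134.4),76))
print("top",onz(c2,(219.7,146),156),tri([(cs,(298,236)),(cd,(304,144)),(c2,(219.7,146))]))
# plate: cross centre, corner studs, buttons
k=3.5
w2=lambda p:(430+p[0]/k,50+p[1]/k); w1=lambda p:(250+p[0]/k,65+p[1]/k)
for n,p2,p1 in(("cross",(301,296),(240,263)),("sT",(296,74),(202,66)),("sR",(519,250),(429,225)),("sB",(305,492),(275,440)),("sL",(87,340),(55,300)),
 ("bT",(312,138),(212,125)),("bR",(470,264),(374,237)),("bB",(321,444),(266,396)),("bL",(157,330),(107,289))):
    X,e=tri([(c1,w1(p1)),(c2,w2(p2))]);z=30 if n[0]!="b" else 40
    print(n,X.round(1),round(e[0],2),onz(c1,w1(p1),z).round(1),onz(c2,w2(p2),z).round(1))
```

```text
foot (array([417.73772466, 194.92750965,   3.24389981]), [np.float64(0.6629584313927496), np.float64(0.6629584313927476)]) [418.49138697 191.79233533   8.        ] [419.21715174 194.29007329   8.        ]
flange (array([417.22201124, 194.00486636,  73.64034375]), [np.float64(0.025068892675047864), np.float64(0.025068892675147714)]) [417.68400896 193.54756174  76.        ]
top [418.61312839 194.33408981 156.        ] (array([422.52314834, 188.76689579, 162.69486091]), [np.float64(2.501789817949282), np.float64(3.8354183494071674), np.float64(4.315151203570088)])
cross [ 490.8 -171.9   29. ] 0.19 [ 490.8 -171.9   30. ] [ 491.  -171.2   30. ]
sT [ 567.1 -137.4   27.6] 0.34 [ 566.8 -137.6   30. ] [ 567.1 -136.    30. ]
sR [ 525.8 -247.9   28.4] 0.32 [ 525.6 -247.7   30. ] [ 526.  -246.5   30. ]
sB [ 415.1 -206.5   29.3] 0.26 [ 415.1 -206.5   30. ] [ 415.5 -205.9   30. ]
sL [455.9 -95.9  28.6] 0.19 [456.  -96.1  30. ] [456.2 -95.2  30. ]
bT [ 545.9 -146.7   38. ] 0.66 [ 545.4 -146.9   40. ] [ 546.4 -145.4   40. ]
bR [ 516.4 -224.6   37.9] 0.29 [ 516.4 -224.4   40. ] [ 516.6 -223.    40. ]
bB [ 437.8 -196.3   41. ] 0.13 [ 437.4 -196.5   40. ] [ 437.8 -197.    40. ]
bL [ 466.9 -117.9   35.6] 0.44 [ 468.3 -118.1   40. ] [ 466.9 -115.8   40. ]
```

Run:
```python
from h import *
d1=np.load("w1.npy",allow_pickle=True).item();d2=np.load("w2.npy",allow_pickle=True).item()
from plant import r
cs=cam(r.grab_frame("scene"));cd=cam(r.grab_frame("side"))
c1=cam(d1["f"],d1["s"]);c2=cam(d2["f"],d2["s"])
print(tri([(c1,(262,45)),(c2,(530,25))]),tri([(c1,(262,45)),(cs,(298,160))]))
a=cv2.resize(d1["f"]["image"][0:80,60:320,::-1],None,fx=3,fy=3);b=cv2.resize(d2["f"]["image"][0:80,380:640,::-1],None,fx=3,fy=3)
s=cv2.resize(cv2.imread("pics/scene0.png")[80:220,190:320],None,fx=2,fy=2)
cv2.imwrite("pics/m.png",np.vstack([a,b]));cv2.imwrite("pics/ms.png",s)
```

```text
(array([597.20934892, -80.2109696 , 128.80797071]), [np.float64(0.6872659666313699), np.float64(0.6872659666311519)]) (array([593.32009453, -88.00170629, 169.03230635]), [np.float64(2.9169138482330492), np.float64(2.9169138482331975)])
```

View pics/m.png

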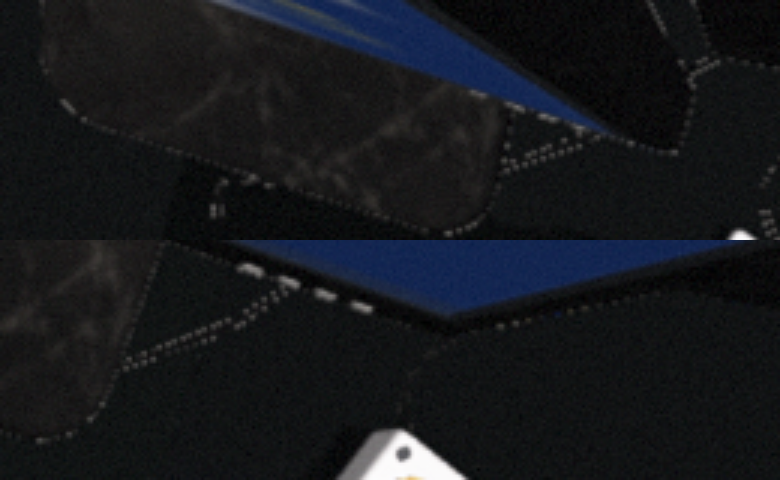

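View pics/ms.png

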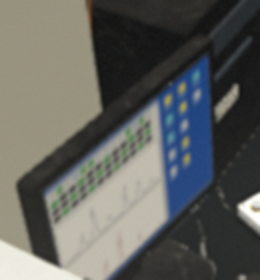

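>>> jog_arm(motion=[[1, [0, 1.5, 0], 0], [1, [-0.1, 3, -1], 0], [1, [-0.14, 4, -2.4], 0], [1, [-0.14, 4, -4], 0], [1, [-0.14, 4, -5.5], 0], [1, [-0.14, 4, -6], 0], [1, [-0.14, 4, -6], 0], [1, [-0.14, 4, -6], 0], [1, [-0.14, 4, -6], 0]])

```text
clock: 4.15
tcp_pos: [418.9, 196.5, 203.1]
eef_rot: [-0.0, 0.994, 0.111, 0.002]
wrist_force: [0.2, 0.7, 0.8]
grip_width: 85.7
```

Run:
```python
from h import *
from plant import r
s=r.sense();f=r.grab_frame("wrist");cv2.imwrite("pics/w3.png",f["image"][:,:,::-1]);np.save("w3.npy",dict(s=s,f=f),allow_pickle=True)
print(s["clock"],s["tcp_pos"],s["wrist_force"],s["qvel"].round(3))
c=cam(f,s);print(proj(c,s["tcp_pos"]),proj(c,(418,194,156)),proj(c,(418,194,78)),proj(c,s["tcp_pos"]-[0,0,45]))
```

```text
4.15 [418.90310834 196.47369577 203.12641565] [0.2428082  0.68316045 0.82921249] [ 0.    -0.003  0.     0.005  0.002 -0.004 -0.004]
[318.40373463 263.298396  ] [321.50785411 225.5931691 ] [320.09870268 186.99863424] [317.93349776 224.89274315]
```

View pics/w3.png

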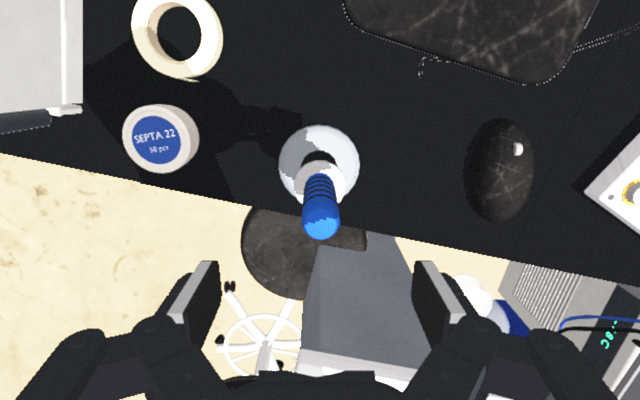

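The handle top at (321,223) matches the predicted (321.5,225.6), so I'll descend and grasp.

>>> jog_arm(motion=[[1, [-0.02, -0.08, -1], 0], [1, [-0.02, -0.08, -2.4], 0], [1, [-0.02, -0.08, -3.6], 0], [1, [-0.02, -0.08, -4.2], 0], [1, [-0.02, -0.08, -4.2], 0], [1, [-0.02, -0.08, -4.2], 0], [0, [-0.02, -0.08, -4.2], 0], [0, [-0.02, -0.08, -4.2], 0], [0, [-0.02, -0.08, -4.2], 0], [0, [-0.02, -0.08, -4.2], 0], [0, [-0.02, -0.08, -4.2], 0], [0, [-0.02, -0.08, -4.2], 0], [0, [-0.02, -0.08, -4.2], 0], [0, [-0.02, -0.08, -4.2], 0]], force=70)

```text
clock: 5.6
tcp_pos: [417.4, 193.9, 96.9]
eef_rot: [0.0, 0.994, 0.111, 0.0]
wrist_force: [-0.5, -2.2, 5.3]
grip_width: 23.5
```

Run:
```python
from h import *
from plant import r
s=r.sense();f=r.grab_frame("wrist");cv2.imwrite("pics/w4.png",f["image"][:,:,::-1]);np.save("w4.npy",dict(s=s,f=f),allow_pickle=True)
print(s["clock"],s["tcp_pos"],s["wrist_force"],s["grip_width"])
```

```text
5.6 [417.40170652 193.90760725  96.85906373] [-0.45715389 -2.22620771  5.27522457] 23.524592706729955
```

View pics/w4.png

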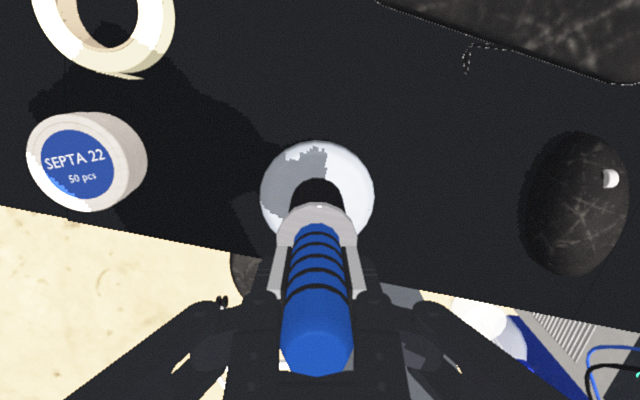

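>>> jog_arm(motion=[[0, [0, 0, 0.4], 0], [0, [0, 0, 1], 0], [0, [0, 0, 2], 0], [0, [0, 0, 3.2], 0], [0, [0, -0.5, 4.2], 0], [0, [0, -2, 4.2], -1], [0, [0, -3.6, 4.2], -2], [0, [0, -5.2, 4.2], -3], [0, [0.3, -6.8, 4.2], -4], [0, [0.7, -8.4, 4.2], -5], [0, [1.1, -10, 4.2], -6], [0, [1.5, -11.2, 4.2], -7], [0, [2, -12, 4.2], -8], [0, [2, -12.4, 3.6], -9], [0, [2, -12.44, 2.6], -10], [0, [2, -12.44, 2], -11], [0, [2, -12.44, 2], -11], [0, [2, -12.44, 2], -11], [0, [2, -12.44, 2], -11]])

```text
clock: 7.55
tcp_pos: [467.8, -116.8, 147.4]
eef_rot: [-0.0, 0.793, -0.609, 0.001]
wrist_force: [-0.5, 0.1, -3.0]
grip_width: 23.5
```

Run:
```python
from h import *
from plant import r
s=r.sense();f=r.grab_frame("wrist");cv2.imwrite("pics/w5.png",f["image"][:,:,::-1]);np.save("w5.npy",dict(s=s,f=f),allow_pickle=True)
F=[]
for i in range(3):
    g=r.grab_frame(["scene","side","scene"][i]);F.append(r.sense()["wrist_force"])
    if i<2: cv2.imwrite(f"pics/x5{i}.png",cv2.resize(g["image"][(120,120)[i]:(260,260)[i],270:410,::-1],None,fx=3.5,fy=3.5,interpolation=cv2.INTER_CUBIC))
print(s["clock"],s["tcp_pos"],s["eef_rot"],s["qpos"],s["grip_width"],np.round(F,2))
```

```text
7.55 [ 467.81194326 -116.79448605  147.35399675] [-4.70698150e-04  7.92899154e-01 -6.09352269e-01  7.22600514e-04] [ 0.47130082  0.33037721 -0.34576706  2.06048369  0.15786036  0.77352616
 -2.85161016] 23.486753148804137 [[ 0.87  0.63 -2.38]
 [ 0.25  0.27 -2.17]
 [ 0.15  0.41 -2.  ]]
```

View pics/w5.png

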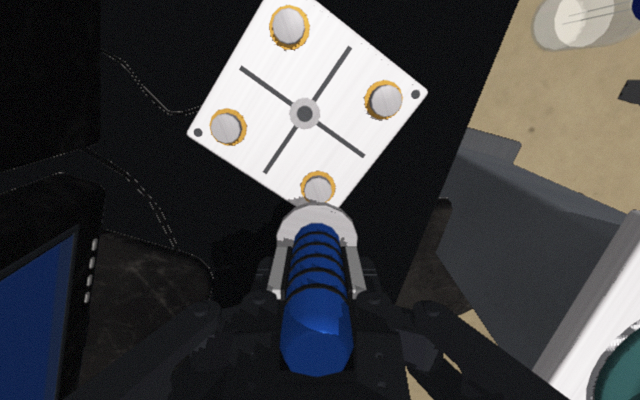

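View pics/x51.png

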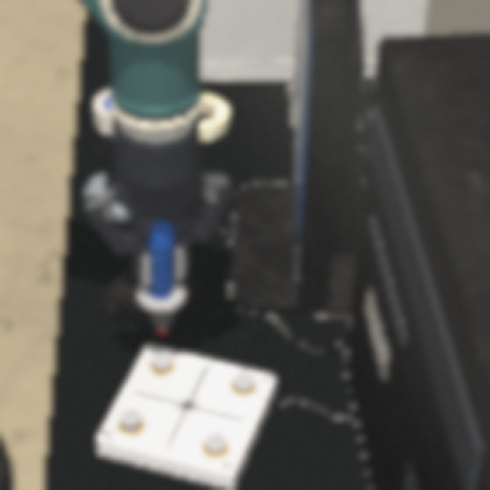

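View pics/x50.png

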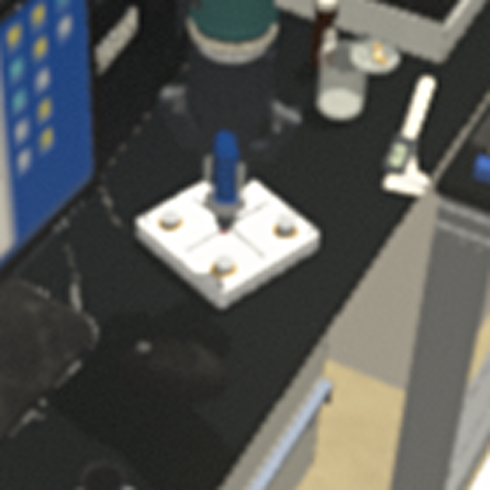

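Run:
```python
from h import *
from plant import r
fs=r.grab_frame("scene");fd=r.grab_frame("side");cs=cam(fs);cd=cam(fd)
for f,(x,y,w,h) in((fs,(315,165,40,40)),(fd,(296,195,40,40))):
    im=f["image"][y:y+h,x:x+w].astype(int);m=im[:,:,0]-np.maximum(im[:,:,1],im[:,:,2])>35
    v,u=np.nonzero(m);print(len(u),u.mean()+x,v.mean()+y,v.max()+y)
    if f is fs:ps=(u.mean()+x,v.mean()+y)
    else:pd=(u.mean()+x,v.mean()+y)
print(tri([(cs,ps),(cd,pd)]))
# offset of cams: plate centre
print(tri([(cs,(270+187/3.5*0+ (334-270),186)),(cd,(270+187/3.5,120+406/3.5))]), proj(cs,(491,-171.7,30)),proj(cd,(491,-171.7,30)))
s=r.sense();print(s["tcp_pos"],s["wrist_force"])
for n,p in dict(T=(546,-146),R=(516.5,-224),B=(437.5,-196.5),L=(467,-117.5)).items():
    print(n,((np.array(p)-[467.08,-116.95])/25).round(2))
```

```text
1 334.0 186.0 186
1 316.0 215.0 215
(array([ 468.72562079, -121.96254023,   78.3587021 ]), [np.float64(0.952141828683417), np.float64(0.9521418286832611)])
(array([ 492.72982159, -169.06724591,   25.31828325]), [np.float64(1.0903664896301182), np.float64(1.0903664896299892)]) [334.52498778 184.69974949] [322.61130124 235.72279095]
[ 467.29237315 -117.03574765  146.74145716] [-0.61600161 -0.69365722 -3.60789136]
T [ 3.16 -1.16]
R [ 1.98 -4.28]
B [-1.18 -3.18]
L [-0.   -0.02]
```

```bash
cat > m.py <<'E'
from plant import r
import numpy as np,sys
n=int(sys.argv[1]) if len(sys.argv)>1 else 6
F=[];P=[]
for i in range(n):
    s=r.sense();F.append(s["wrist_force"]);P.append(s["tcp_pos"]);r.grab_frame("side")
print("t",s["clock"],"F",np.mean(F,0).round(2),"sd",np.std(F,0).round(2),"P",np.mean(P,0).round(2),"sd",np.std(P,0).round(2),"j7",s["qpos"][6].round(2))
E
python3 m.py 6
```

```text
t 8.1 F [-0.47  0.07 -2.64] sd [0.36 0.48 0.49] P [ 467.16 -116.99  146.49] sd [0.07 0.03 0.14] j7 -2.85
```

>>> jog_arm(motion=[[0, [0, 0, -0.4], 1], [0, [0, 0, -0.8], 2], [0, [0, 0, -0.96], 3], [0, [0, 0, -1], 3], [0, [0, 0, -1], 3], [0, [0, 0, -1], 3]])

```text
clock: 8.75
tcp_pos: [467.3, -117.1, 121.6]
eef_rot: [-0.0, 0.901, -0.433, 0.0]
wrist_force: [0.2, 0.5, -3.1]
grip_width: 23.2
```

```bash
python3 m.py 6
```

```text
t 9.0 F [ 0.43 -0.13 -2.57] sd [0.24 0.32 0.4 ] P [ 467.3  -116.99  121.58] sd [0.03 0.06 0.04] j7 -2.5
```

>>> jog_arm(motion=[[0, [0, 0, -0.04], 0], [0, [0, 0, -0.08], 0], [0, [0, 0, -0.12], 0], [0, [0, 0, -0.16], 0], [0, [0, 0, -0.16], 0]])

```text
clock: 9.55
tcp_pos: [467.0, -116.9, 117.1]
eef_rot: [0.0, 0.902, -0.432, -0.0]
wrist_force: [-0.3, 0.1, -2.7]
grip_width: 23.8
```

```bash
python3 m.py 4
```

```text
t 9.7 F [-0.15  0.12 -2.39] sd [0.53 0.27 0.23] P [ 467.04 -116.94  117.2 ] sd [0.06 0.01 0.07] j7 -2.51
```

>>> jog_arm(motion=[[0, [0, 0, -0.04], 0], [0, [0, 0, -0.08], 0], [0, [0, 0, -0.08], 0]])

```text
clock: 10.05
tcp_pos: [467.0, -116.9, 115.1]
eef_rot: [0.0, 0.902, -0.432, -0.0]
wrist_force: [0.8, 0.8, -1.3]
grip_width: 23.4
```

```bash
python3 m.py 4
```

```text
t 10.2 F [ 0.21  0.2  -2.43] sd [0.55 0.46 0.69] P [ 467.02 -116.94  115.22] sd [0.05 0.01 0.07] j7 -2.51
```

>>> jog_arm(motion=[[0, [0, 0, -0.04], 0], [0, [0, 0, -0.06], 0], [0, [0, 0, -0.06], 0]])

```text
clock: 10.55
tcp_pos: [467.0, -116.9, 113.7]
eef_rot: [0.0, 0.902, -0.432, -0.0]
wrist_force: [-0.6, -0.9, -2.5]
grip_width: 23.3
```

```bash
python3 m.py 4
```

```text
t 10.7 F [-0.23 -1.04 -2.98] sd [0.34 0.22 0.33] P [ 467.07 -116.93  113.75] sd [0.03 0.01 0.03] j7 -2.51
```

>>> jog_arm(motion=[[0, [0, 0, -0.04], 0], [0, [0, 0, -0.06], 0], [0, [0, 0, -0.06], 0]])

```text
clock: 11.05
tcp_pos: [467.0, -116.9, 112.2]
eef_rot: [0.0, 0.902, -0.432, -0.0]
wrist_force: [0.2, 0.0, -2.4]
grip_width: 23.6
```

```bash
python3 m.py 4
```

```text
t 11.2 F [ 0.09 -0.07 -2.99] sd [0.39 0.33 0.4 ] P [ 467.05 -116.94  112.24] sd [0.04 0.01 0.04] j7 -2.51
```

>>> jog_arm(motion=[[0, [0, 0, -0.04], 0], [0, [0, 0, -0.06], 0], [0, [0, 0, -0.06], 0]])

```text
clock: 11.55
tcp_pos: [467.2, -117.0, 110.9]
eef_rot: [-0.0, 0.902, -0.432, 0.0]
wrist_force: [-0.1, -0.1, -1.3]
grip_width: 23.6
```

```bash
python3 m.py 4
```

```text
t 11.7 F [ 0.31 -0.1  -1.2 ] sd [0.46 0.28 0.11] P [ 467.21 -116.98  110.89] sd [0.02 0.02 0.01] j7 -2.51
```

>>> jog_arm(motion=[[0, [0, 0, -0.04], 0], [0, [0, 0, -0.06], 0], [0, [0, 0, -0.06], 0]])

```text
clock: 12.05
tcp_pos: [467.2, -117.0, 109.3]
eef_rot: [-0.0, 0.902, -0.432, 0.0]
wrist_force: [0.2, -0.1, -0.3]
grip_width: 23.6
```

```bash
python3 m.py 4
```

```text
t 12.2 F [ 0.16 -0.24 -0.06] sd [0.2  0.14 0.3 ] P [ 467.2  -116.96  109.34] sd [0.01 0.01 0.01] j7 -2.51
```

>>> jog_arm(motion=[[0, [0, 0, 0.4], 0], [0, [0, 0, 0.8], 0], [0, [-0.4, -1.1, 0.8], 0], [0, [-0.8, -2.2, 0.8], 0], [0, [-1.18, -3.18, 0.8], 0], [0, [-1.18, -3.18, 0.8], 0], [0, [-1.18, -3.18, 0.6], 0], [0, [-1.18, -3.18, 0.4], 0], [0, [-1.18, -3.18, 0.32], 0], [0, [-1.18, -3.18, 0.24], 0], [0, [-1.18, -3.18, 0.24], 0]])

```text
clock: 13.35
tcp_pos: [437.8, -195.7, 115.1]
eef_rot: [-0.0, 0.902, -0.432, -0.0]
wrist_force: [0.1, 0.8, -0.3]
grip_width: 23.4
```

```bash
python3 m.py 4
```

```text
t 13.5 F [-0.38  0.85 -0.89] sd [0.3  0.26 0.68] P [ 437.78 -195.83  115.25] sd [0.02 0.13 0.12] j7 -2.32
```

>>> jog_arm(motion=[[0, [0, 0, -0.04], 0], [0, [0, 0, -0.08], 0], [0, [0, 0, -0.08], 0]])

```text
clock: 13.85
tcp_pos: [437.8, -196.4, 113.3]
eef_rot: [-0.0, 0.902, -0.432, 0.0]
wrist_force: [0.1, 1.2, -0.2]
grip_width: 23.0
```

```bash
python3 m.py 4
```

```text
t 14.0 F [ 0.03  1.54 -0.16] sd [0.58 0.38 0.27] P [ 437.77 -196.4   113.37] sd [0.02 0.02 0.03] j7 -2.32
```

B is about 4 mm proud of L. I'll confirm the other two at R and T.

>>> jog_arm(motion=[[0, [0, 0, 0.4], 0], [0, [0, 0, 0.7], 0], [0, [1, -0.3, 0.7], 0], [0, [2, -0.7, 0.7], 0], [0, [3.16, -1.1, 0.7], 0], [0, [3.16, -1.1, 0.7], 0], [0, [3.16, -1.1, 0.4], 0], [0, [3.16, -1.1, 0.16], 0], [0, [3.16, -1.1, 0.04], 0], [0, [3.16, -1.1, -0.06], 0], [0, [3.16, -1.1, -0.14], 0], [0, [3.16, -1.1, -0.14], 0]])

```text
clock: 15.25
tcp_pos: [516.0, -223.9, 109.7]
eef_rot: [0.0, 0.902, -0.432, -0.0]
wrist_force: [-1.2, 0.1, -0.3]
grip_width: 23.4
```

```bash
python3 m.py 6
```

```text
t 15.5 F [-1.34  0.02 -0.34] sd [0.41 0.8  0.3 ] P [ 516.38 -223.96  109.94] sd [0.2  0.02 0.11] j7 -2.33
```

>>> jog_arm(motion=[[0, [0, 0, 0.4], 0], [0, [0, 0, 0.84], 0], [0, [0.4, 1, 0.84], 0], [0, [0.8, 2, 0.84], 0], [0, [1.18, 3.12, 0.84], 0], [0, [1.18, 3.12, 0.84], 0], [0, [1.18, 3.12, 0.5], 0], [0, [1.18, 3.12, 0.2], 0], [0, [1.18, 3.12, 0.08], 0], [0, [1.18, 3.12, 0], 0], [0, [1.18, 3.12, 0], 0]])

```text
clock: 16.65
tcp_pos: [546.0, -146.3, 109.6]
eef_rot: [0.0, 0.902, -0.433, -0.0]
wrist_force: [-1.2, -0.4, 0.2]
grip_width: 23.5
```

```bash
python3 m.py 6
```

```text
t 16.9 F [-1.11 -0.4  -0.27] sd [0.18 0.72 0.68] P [ 546.01 -146.22  109.89] sd [0.03 0.04 0.13] j7 -2.49
```

R and T match L, so B is the proud one. Now I'll press B partway.

>>> jog_arm(motion=[[0, [0, 0, 0.4], 0], [0, [0, 0, 0.9], 0], [0, [-1.4, -0.6, 0.9], 0], [0, [-2.8, -1.3, 0.9], 0], [0, [-4.34, -2.02, 0.9], 0], [0, [-4.34, -2.02, 0.9], 0], [0, [-4.34, -2.02, 0.5], 0], [0, [-4.34, -2.02, 0.3], 0], [0, [-4.34, -2.02, 0.2], 0], [0, [-4.34, -2.02, 0.1], 0], [0, [-4.34, -2.02, 0.04], 0], [0, [-4.34, -2.02, 0], 0], [0, [-4.34, -2.02, -0.04], 0], [0, [-4.34, -2.02, -0.07], 0], [0, [-4.34, -2.02, -0.1], 0], [0, [-4.34, -2.02, -0.12], 0], [0, [-4.34, -2.02, -0.12], 0]])

```text
clock: 18.65
tcp_pos: [438.6, -196.2, 107.7]
eef_rot: [-0.0, 0.902, -0.432, 0.001]
wrist_force: [-0.1, 1.9, 8.0]
grip_width: 23.3
```

```bash
python3 m.py 4
```

```text
t 18.8 F [0.01 2.21 7.83] sd [0.5  0.49 0.48] P [ 438.61 -196.24  107.76] sd [0.01 0.01 0.01] j7 -2.33
```

>>> jog_arm(motion=[[0, [0, 0, -0.02], 0], [0, [0, 0, -0.04], 0], [0, [0, 0, -0.06], 0], [0, [0, 0, -0.06], 0]])

```text
clock: 19.25
tcp_pos: [438.6, -196.3, 106.3]
eef_rot: [-0.0, 0.902, -0.432, 0.001]
wrist_force: [-0.4, 2.1, 8.0]
grip_width: 23.5
```

```bash
python3 m.py 4
```

```text
t 19.4 F [-0.5   1.79  8.25] sd [0.33 0.29 0.71] P [ 438.62 -196.25  106.29] sd [0.01 0.01 0.01] j7 -2.33
```

>>> jog_arm(motion=[[0, [0, 0, 0.4], 0], [0, [0, 0, 0.6], 0], [0, [0, 0, 0.6], 0], [0, [0, 0, 0.4], 0], [0, [0, 0, 0.26], 0], [0, [0, 0, 0.18], 0], [0, [0, 0, 0.18], 0], [0, [0, 0, 0.18], 0]])

```text
clock: 20.25
tcp_pos: [437.4, -196.5, 109.7]
eef_rot: [0.0, 0.902, -0.432, -0.0]
wrist_force: [-1.2, -1.0, 0.4]
grip_width: 23.3
```

```bash
python3 m.py 16
```

```text
t 21.0 F [-1.14 -0.72  0.56] sd [0.48 0.49 0.41] P [ 437.43 -196.5   109.79] sd [0.03 0.02 0.04] j7 -2.32
```

>>> jog_arm(motion=[[0, [0, 0, -0.06], 0], [0, [0, 0, -0.12], 0], [0, [0, 0, -0.16], 0], [0, [0, 0, -0.18], 0], [0, [0, 0, -0.2], 0], [0, [0, 0, -0.2], 0]])

```text
clock: 21.65
tcp_pos: [437.8, -196.6, 105.3]
eef_rot: [0.0, 0.902, -0.432, 0.0]
wrist_force: [-2.9, -0.4, 6.5]
grip_width: 23.3
```

```bash
python3 m.py 4
```

```text
t 21.8 F [-3.6 -0.6  7.2] sd [0.62 0.22 0.55] P [ 437.77 -196.63  105.35] sd [0.01 0.01 0.01] j7 -2.33
```

>>> jog_arm(motion=[[0, [0, 0, 0.4], 0], [0, [0, 0, 0.6], 0], [0, [0, 0, 0.6], 0], [0, [0, 0, 0.4], 0], [0, [0, 0, 0.26], 0], [0, [0, 0, 0.2], 0], [0, [0, 0, 0.2], 0], [0, [0, 0, 0.2], 0]])

```text
clock: 22.65
tcp_pos: [437.5, -196.4, 109.7]
eef_rot: [-0.0, 0.902, -0.432, -0.0]
wrist_force: [-0.9, 0.1, -0.4]
grip_width: 23.7
```

```bash
python3 m.py 16
```

```text
t 23.4 F [-0.44  0.31  0.11] sd [0.56 0.45 0.5 ] P [ 437.56 -196.42  109.82] sd [0.02 0.02 0.04] j7 -2.32
```

>>> jog_arm(motion=[[0, [0, 0, 0.4], 0], [0, [0, 0, 0.8], 0], [0, [0.4, 1.1, 0.8], 0], [0, [0.8, 2.2, 0.8], 0], [0, [1.18, 3.18, 0.8], 0], [0, [1.18, 3.18, 0.8], 0], [0, [1.18, 3.18, 0.4], 0], [0, [1.18, 3.18, 0.2], 0], [0, [1.18, 3.18, 0.06], 0], [0, [1.18, 3.18, 0], 0], [0, [1.18, 3.18, 0], 0], [0, [1.18, 3.18, 0], 0]])

```text
clock: 24.65
tcp_pos: [466.8, -117.5, 109.9]
eef_rot: [0.0, 0.902, -0.433, -0.0]
wrist_force: [-1.3, -1.3, -0.6]
grip_width: 22.9
```

```bash
python3 m.py 16
```

```text
t 25.4 F [-0.95 -1.05 -0.46] sd [0.52 0.45 0.46] P [ 467.13 -117.1   109.9 ] sd [0.09 0.13 0.06] j7 -2.51
```

>>> jog_arm(motion=[[0, [0, 0, -0.06], 0], [0, [0, 0, -0.1], 0], [0, [0, 0, -0.14], 0], [0, [0, 0, -0.14], 0]])

```text
clock: 25.85
tcp_pos: [467.3, -116.9, 106.3]
eef_rot: [-0.0, 0.902, -0.432, 0.0]
wrist_force: [-0.3, -0.6, 1.8]
grip_width: 23.4
```

```bash
python3 m.py 6
```

```text
t 26.1 F [-0.65 -1.16  2.05] sd [0.56 0.44 0.29] P [ 467.24 -116.94  106.37] sd [0.02 0.02 0.03] j7 -2.52
```

>>> jog_arm(motion=[[0, [0, 0, -0.02], 0], [0, [0, 0, -0.02], 0]])

```text
clock: 26.35
tcp_pos: [467.2, -116.9, 105.8]
eef_rot: [-0.0, 0.902, -0.432, 0.0]
wrist_force: [-0.8, -0.9, 1.1]
grip_width: 23.3
```

```bash
python3 m.py 6
```

```text
t 26.6 F [-0.65 -0.82  1.88] sd [0.37 0.41 0.46] P [ 467.18 -116.94  105.83] sd [0.02 0.01 0.01] j7 -2.52
```

>>> jog_arm(motion=[[0, [0, 0, -0.02], 0], [0, [0, 0, -0.02], 0]])

```text
clock: 26.85
tcp_pos: [467.1, -116.9, 105.3]
eef_rot: [-0.0, 0.902, -0.432, 0.0]
wrist_force: [-0.0, -0.3, 1.6]
grip_width: 23.3
```

```bash
python3 m.py 4
```

```text
t 27.0 F [-0.37 -0.54  1.85] sd [0.24 0.31 0.24] P [ 467.15 -116.95  105.3 ] sd [0.01 0.01 0.01] j7 -2.52
```

>>> jog_arm(motion=[[0, [0, 0, -0.012], 0], [0, [0, 0, -0.012], 0]])

```text
clock: 27.25
tcp_pos: [467.2, -117.0, 105.0]
eef_rot: [-0.0, 0.902, -0.432, 0.0]
wrist_force: [-0.2, -1.4, 2.5]
grip_width: 23.3
```

```bash
python3 m.py 4
```

```text
t 27.4 F [-0.11 -1.34  2.82] sd [0.14 0.18 0.34] P [ 467.16 -116.94  105.03] sd [0.   0.01 0.01] j7 -2.52
```

>>> jog_arm(motion=[[0, [0, 0, -0.012], 0], [0, [0, 0, -0.012], 0]])

```text
clock: 27.65
tcp_pos: [467.2, -117.0, 104.9]
eef_rot: [0.0, 0.902, -0.432, 0.0]
wrist_force: [-0.4, -0.8, 5.3]
grip_width: 23.3
```

```bash
python3 m.py 4
```

```text
t 27.8 F [-0.66 -1.09  4.99] sd [0.17 0.28 0.31] P [ 467.2  -116.98  104.86] sd [0.01 0.01 0.01] j7 -2.52
```

>>> jog_arm(motion=[[0, [0, 0, 0.4], 0], [0, [0, 0, 1], 0], [0, [-0.4, -1.1, 1], 0], [0, [-0.8, -2.2, 1], 0], [0, [-1.18, -3.18, 1], 0], [0, [-1.18, -3.18, 1], 0], [0, [-1.18, -3.18, 0.6], 0], [0, [-1.18, -3.18, 0.4], 0], [0, [-1.18, -3.18, 0.24], 0], [0, [-1.18, -3.18, 0.14], 0], [0, [-1.18, -3.18, 0.08], 0], [0, [-1.18, -3.18, 0.04], 0], [0, [-1.18, -3.18, 0.01], 0], [0, [-1.18, -3.18, -0.01], 0], [0, [-1.18, -3.18, -0.02], 0], [0, [-1.18, -3.18, -0.02], 0], [0, [-1.18, -3.18, -0.02], 0]])

```text
clock: 29.55
tcp_pos: [437.8, -195.9, 104.9]
eef_rot: [-0.0, 0.902, -0.432, 0.0]
wrist_force: [-3.0, 3.7, 7.2]
grip_width: 22.9
```

```bash
python3 m.py 4
```

```text
t 29.7 F [-3.12  3.41  7.6 ] sd [0.46 0.31 0.46] P [ 437.81 -195.9   104.93] sd [0.02 0.01 0.01] j7 -2.33
```

>>> jog_arm(motion=[[0, [0, 0, -0.006], 0], [0, [0, 0, -0.012], 0], [0, [0, 0, -0.012], 0]])

```text
clock: 30.05
tcp_pos: [437.8, -195.9, 104.7]
eef_rot: [-0.0, 0.902, -0.432, 0.0]
wrist_force: [-2.2, 2.3, 7.9]
grip_width: 23.3
```

```bash
python3 m.py 3
```

```text
t 30.15 F [-2.45  3.31  7.76] sd [0.17 0.88 0.22] P [ 437.84 -195.91  104.69] sd [0.   0.01 0.01] j7 -2.33
```

>>> jog_arm(motion=[[0, [0, 0, 0.4], 0], [0, [0, 0, 0.8], 0], [0, [0, 0, 0.8], 0], [0, [0, 0, 0.5], 0], [0, [0, 0, 0.3], 0], [0, [0, 0, 0.16], 0], [0, [0, 0, 0.1], 0], [0, [0, 0, 0.056], 0], [0, [0, 0, 0.056], 0], [0, [0, 0, 0.056], 0]])

```text
clock: 31.2
tcp_pos: [437.5, -196.5, 105.4]
eef_rot: [0.0, 0.902, -0.432, -0.0]
wrist_force: [-1.6, -1.2, 2.9]
grip_width: 23.6
```

```bash
python3 m.py 4
```

```text
t 31.35 F [-1.34 -0.69  2.64] sd [0.25 0.47 0.65] P [ 437.49 -196.56  105.42] sd [0.01 0.02 0.02] j7 -2.33
```

>>> jog_arm(motion=[[0, [0, 0, -0.012], 0], [0, [0, 0, -0.012], 0]])

```text
clock: 31.6
tcp_pos: [437.5, -196.5, 105.0]
eef_rot: [0.0, 0.902, -0.432, -0.0]
wrist_force: [-1.5, -0.2, 2.8]
grip_width: 23.6
```

```bash
python3 m.py 4
```

```text
t 31.75 F [-1.54 -0.81  2.85] sd [0.24 0.61 0.39] P [ 437.54 -196.53  105.03] sd [0.02 0.02 0.01] j7 -2.33
```

>>> jog_arm(motion=[[0, [0, 0, -0.012], 0], [0, [0, 0, -0.012], 0]])

```text
clock: 32.0
tcp_pos: [437.6, -196.5, 104.9]
eef_rot: [0.0, 0.902, -0.432, 0.0]
wrist_force: [-2.7, -1.2, 5.0]
grip_width: 23.4
```

```bash
python3 m.py 4
```

```text
t 32.15 F [-1.72 -0.67  5.02] sd [0.57 0.48 0.52] P [ 437.64 -196.52  104.87] sd [0.01 0.02 0.01] j7 -2.33
```

B now matches L's hard-stop readings at both heights: 2.85 vs 2.82 N and 5.02 vs 4.99 N (raw). I'll take the probe back to its stand.

>>> jog_arm(motion=[[0, [0, 0, 0.6], 0], [0, [0, 0, 1.8], 0], [0, [0, 0, 3.2], 1], [0, [-0.1, 1, 4], 2], [0, [-0.2, 2.5, 4], 3], [0, [-0.3, 4.1, 4], 4], [0, [-0.4, 5.7, 4], 5], [0, [-0.5, 7.3, 4], 6], [0, [-0.6, 8.9, 4], 7], [0, [-0.7, 10.5, 4], 8], [0, [-0.82, 12.1, 4], 8], [0, [-0.82, 13.5, 4], 8], [0, [-0.82, 14.8, 4], 8], [0, [-0.82, 15.62, 3.8], 8], [0, [-0.82, 15.62, 3], 8], [0, [-0.82, 15.62, 2.4], 8], [0, [-0.82, 15.62, 2.4], 8], [0, [-0.82, 15.62, 2.4], 8], [0, [-0.82, 15.62, 2.4], 8]])

```text
clock: 34.1
tcp_pos: [417.6, 194.0, 165.2]
eef_rot: [-0.0, 0.994, 0.111, 0.0]
wrist_force: [-0.1, -0.0, -2.6]
grip_width: 23.7
```

```bash
python3 m.py 3
python3 - <<'E'
from h import *
from plant import r
s=r.sense();f=r.grab_frame("wrist");a=f["image"][100:400,200:440,::-1]
g=r.grab_frame("scene")["image"][210:290,260:340,::-1];h=r.grab_frame("side")["image"][120:200,265:345,::-1]
b=cv2.resize(g,(300,300),interpolation=cv2.INTER_CUBIC);c=cv2.resize(h,(260,300)[0:1]+(300,),interpolation=cv2.INTER_CUBIC)
cv2.imwrite("pics/w6.png",np.hstack([a,b,c])); print(s["eef_rot"])
E
```

```text
t 34.2 F [ 0.4   0.16 -2.28] sd [0.37 0.25 0.31] P [417.63 193.95 165.31] sd [0.04 0.01 0.07] j7 -2.17
[-1.96799048e-05  9.93846941e-01  1.10760208e-01  6.57938726e-04]
```

View pics/w6.png

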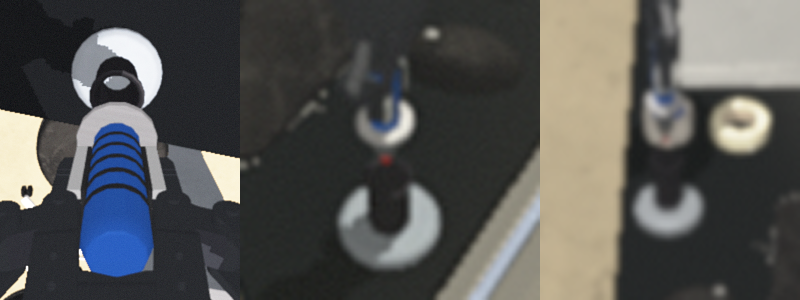

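>>> jog_arm(motion=[[0, [0, 0, -0.4], 0], [0, [0, 0, -0.8], 0], [0, [0, 0, -1.1], 0], [0, [0, 0, -1.4], 0], [0, [0, 0, -1.4], 0], [0, [0, 0, -1.4], 0]])

```text
clock: 35.0
tcp_pos: [416.9, 194.2, 129.4]
eef_rot: [-0.0, 0.994, 0.111, -0.0]
wrist_force: [0.0, -0.0, -3.3]
grip_width: 23.5
```

```bash
python3 m.py 2
```

```text
t 35.05 F [-0.25 -0.3  -2.65] sd [0.27 0.27 0.61] P [417.04 194.27 129.58] sd [0.12 0.04 0.15] j7 -2.23
```

>>> jog_arm(motion=[[0, [0, 0, -0.4], 0], [0, [0, 0, -0.8], 0], [0, [0, 0, -1.1], 0], [0, [0, 0, -1.2], 0], [0, [0, 0, -1.26], 0], [0, [0, 0, -1.3], 0], [0, [0, 0, -1.3], 0], [0, [0, 0, -1.3], 0]])

```text
clock: 35.9
tcp_pos: [417.3, 194.1, 97.4]
eef_rot: [-0.0, 0.994, 0.111, 0.0]
wrist_force: [0.6, -0.3, -2.0]
grip_width: 23.4
```

```bash
python3 m.py 4
```

```text
t 36.05 F [-0.02  0.21 -2.49] sd [0.42 0.75 0.43] P [417.26 194.1   97.4 ] sd [0.01 0.04 0.02] j7 -2.29
```

>>> jog_arm(motion=[[0, [0, 0, -0.02], 0], [0, [0, 0, -0.04], 0], [0, [0, 0, -0.04], 0]])

```text
clock: 36.4
tcp_pos: [417.3, 194.1, 96.9]
eef_rot: [0.0, 0.994, 0.111, 0.0]
wrist_force: [-2.6, -1.9, 6.6]
grip_width: 23.6
```

```bash
python3 m.py 4
```

```text
t 36.55 F [-2.04 -2.    6.26] sd [0.38 0.32 0.25] P [417.28 194.07  96.87] sd [0.02 0.01 0.01] j7 -2.29
```

>>> jog_arm(motion=[[0, [0, 0, 0.02], 0], [1, [0, 0, 0.02], 0], [1, [0, 0, 0.02], 0], [1, [0, 0, 0.02], 0], [1, [0, 0, 0.02], 0], [1, [0, 0, 0.02], 0], [1, [0, 0, 0.02], 0], [1, [0, 0, 0.02], 0], [1, [0, 0, 0.02], 0], [1, [0, 0, 0.02], 0]])

```text
clock: 37.6
tcp_pos: [417.1, 194.0, 96.7]
eef_rot: [0.0, 0.994, 0.111, -0.0]
wrist_force: [-0.1, -0.5, -0.1]
grip_width: 85.1
```

>>> jog_arm(motion=[[1, [0, 0, 0.3], 0], [1, [0, 0, 1], 0], [1, [0, 0, 2], 0], [1, [0, 0, 3.5], 0], [1, [0, 0, 5], 0], [1, [0, -1, 6], 0], [1, [0, -2.5, 7], 0], [1, [0, -4, 8], 0], [1, [0, -4, 8], 0], [1, [0, -4, 8], 0], [1, [0, -4, 8], 0]])

```text
clock: 38.7
tcp_pos: [416.5, 95.0, 296.4]
eef_rot: [-0.0, 0.994, 0.112, -0.0]
wrist_force: [-0.2, -0.0, 0.1]
grip_width: 85.3
```

```bash
python3 m.py 1
python3 - <<'E'
from h import *
from plant import r
s=r.sense();f=r.grab_frame("wrist");cv2.imwrite("pics/w7.png",f["image"][:,:,::-1])
g=r.grab_frame("scene")["image"][150:300,250:400,::-1]
cv2.imwrite("pics/s7.png",cv2.resize(g,None,fx=3.5,fy=3.5,interpolation=cv2.INTER_CUBIC));print(r.sense()["clock"],s["grip_width"])
c=cam(f,s);print(proj(c,(418,194,156)),proj(c,(418,194,76)),proj(c,(418,194,4)))
E
```

```text
t 38.7 F [-0.24 -0.04  0.11] sd [0. 0. 0.] P [416.51  95.05 296.38] sd [0. 0. 0.] j7 -1.7
38.85 85.12752733922642
[205.05793089 152.98594609] [228.26431647 137.12215164] [242.18301017 127.60738704]
```

View pics/w7.png

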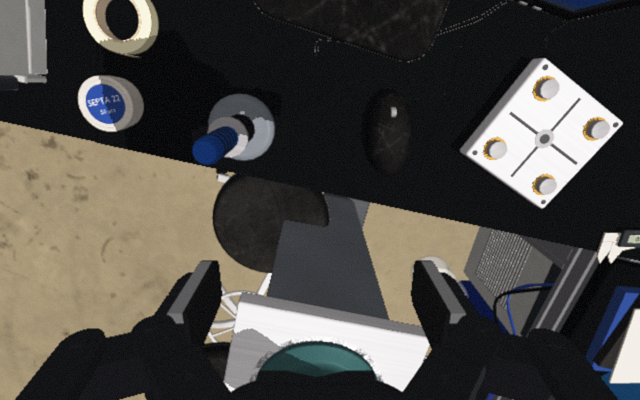

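View pics/s7.png

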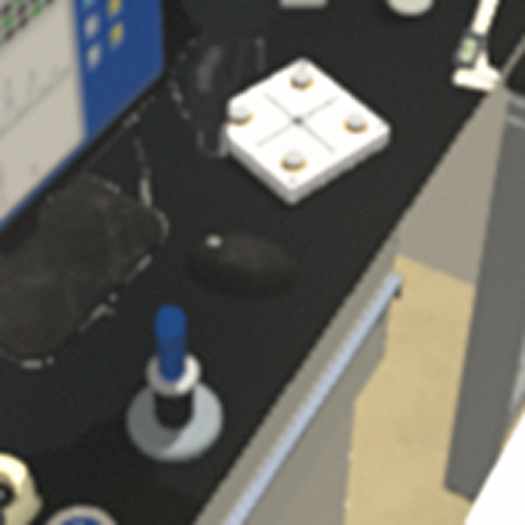

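The probe stands upright in the stand: its top is at (207,149) in the wrist view, against a predicted (205,153). The gripper is clear and the four buttons look alike, so I'll hand in.

```bash
python3 -c "
from plant import r
print(r.finish_job())"
```

```text
the job is handed in; nothing more can be done
None
```

I pressed the proud button level with the others and put the probe back upright in its stand. The job was handed in at about 39 s of the 70 s allowed.

- **Finding it:** The proud button was the one nearest the robot, at about x 437, y -196 mm. It touched about 4 mm higher than the other three. Those three agreed with each other to about 0.3 mm, which is as fine as the force noise allowed.
- **Pressing it:** I pushed it down in stages at about 10–11 N and felt it again between stages. An early check against one good button, at light force, still showed it 0.6–0.9 mm high, so I pressed further.
- **Checking level:** In the last check I pushed the sprung tip to its stop on that same good button and on the pressed one. Raw force readings matched at both heights:

| Arm height | Good button | Pressed button |
|---|---|---|
| about 105.0 mm | 2.82 N | 2.85 N |
| about 104.9 mm | 4.99 N | 5.02 N |

- **Good buttons:** The most force on any good button was about 7.6 N, under the 10 N at which one starts to move. The other two good buttons were only felt lightly, once, before pressing, and I did not feel them again afterwards.
- **Returning the probe:** The last pictures show the probe upright in the stand with the gripper open and clear. I saw nothing else on the bench moved.

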